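# Crank the empty tray round and load the egg basket

## Robot

A 7-joint arm with a two-finger parallel gripper is mounted at the origin on the work surface. World frame = base frame: x ahead of the robot, y to its left, z up, the work surface at z = 0. Lengths are in m, angles in degrees, forces in N, time in s.
With the tool pointing down it reaches from about 0.425 to 0.875 m from the base axis. Payload 9.9 kg.
Tool frame: the origin (TCP) lies between the finger pads; the fingertips stand env.finger_overhang ahead of it and the grasp point (between the pads) lies 6 mm ahead of it (env.finger_overhang is the distance from the TCP to the fingertips, in m); x points along the fingers, z is the direction in which the jaws open and shut, and the axes are right-handed (so a half turn about x gives the same grasp; the last joint's range is limited). The gripper opens to 85 mm and grips with 20 to 120 N. Pads are 22 mm wide; open, the fingers measure 114 mm over their backs; the gripper's body (76 mm by 85 mm) begins 54 mm behind the grasp point. The pads swing forward as they close: fully open they stand 13 mm farther back than shut.
Start: joints at [-78.369, 32.985, 1.427, 82.34, -0.859, 64.687, -3.237], TCP at [0.191, 0.647, 0.224] pointing down, gripper open.
Joint ranges: [-157.87, 157.87], [-19.46, 123.44], [-87.15, 90], [11.01, 140.99], [-62.26, 242.26], [9.8, 113.94], [-161.44, 161.44]. Speed limits (degrees/s): [127.2, 127.2, 172.46, 172.46, 180, 180, 180].

## Interface

Orientations are given as [roll, pitch, yaw] about the fixed x, y, z axes, in that order (R = Rz(yaw) Ry(pitch) Rx(roll)).
In Python, from workcell import env gives the robot as it stands. Calls block until the motion is done:
- env.move_to(position, orientation): joint-space move of the TCP to a pose.
- env.servo_line(position, orientation=None, speed=0.15, until_force=None): straight line of the TCP; orientation=None keeps the orientation; speed is the mean speed in m/s. With until_force (N) it stops when the force on the tool has changed by that much, and returns True; else False.
- env.move_joints(angles): joint-space move.
- env.grip(opening, strength=None): finger opening in m; strength is the grip in N (None keeps the last); returns when the fingers have stopped.
- env.hold(seconds).
- env.solve_ik(position, orientation): joint angles nearest the present ones, or None.
- env.sense(): the state.
- env.read_camera(name): name is "scene" or "top"; returns the picture (400x640x3 uint8, blue, green, red); there is no depth.
- env.get_calibration(name): a dict with "mtx" (3x3 intrinsics, pixels), "world_to_cam" (4x4, takes a point from world to camera coordinates). Camera axes: x right, y up, looking along -z (the intrinsics and any distortion apply to the point x, -y, -z); pixel columns grow to the right and rows downward; lengths in m; the calibration is good to about 2 mm. A picture is of the moment at which its call begins. get_calibration takes no time and is no camera call.
A pose or a line that the arm cannot do raises env.MotionError and nothing moves.
- env.finish_job(): hands the job in, once; it reports no verdict.
Trained networks look in the newest picture that a camera, given by its name, has taken for a name from the list of things; names that differ only in an ending like _2 or _b are one class to them, and where a whole thing is asked for, a point or a joint stands for the part that bears it (a point fixed in the world has none). Each returns a list of dicts, best first, with "confidence" (0 to 1); they miss things now and then, are a little off and sometimes report something else, mostly with a low value. They report only what shows in the picture. A call takes as long as a camera call.
- env.recognise(label, camera): "xyz" ([x, y, z] in m, in world coordinates, good to about 4 mm: the middle of the surface that is visible of it).
- env.masks_of(label, camera): "pixels" (400x640 bool, what is visible of it).
- env.landmark_of(label, camera): "xyz" ([x, y, z] in m, in world coordinates, good to about 4 mm: a listed point, or the origin of a listed thing).
The state is a dict: "time_s": time; "joints": joint angles; "dq": joint speeds; "joint_efforts": joint torques, N m; "eef_pos": TCP position; "ee_rot": TCP orientation; "force": force on the tool from outside, world axes, zero at the start; "wrist_torque": the same for the moment, N m; "width": finger opening in m.
Only numpy, scipy, OpenCV 4.12 (cv2) and the standard library are available. Lean on these libraries where they do the work, as an engineer would, in place of code of your own. Each camera call takes 0.05 s, during which the arm holds its last target.

## Task

Turn the handwheel of the indexing table by its red handle until the empty yellow tray stands at the front of the table, in line with the yellow pointer; one full turn of the wheel moves the table a sixth of a turn. Then set the wire egg basket down upright inside that tray and let go. Move the table with the handwheel only, not by pushing the table or the trays, and leave the other things undisturbed.

Things in the scene. Friction and masses are not known exactly. Their poses are not given: they have to be found in the camera images.
- wheel_axis (a point): Point on the vertical axis of the handwheel (black rim, 134 mm across, lying level, rim top 106 mm above the bench), 108 mm above the bench. Its x and y axes are those of the machine. The wheel turns either way about this axis without limit, against light friction, and stays where it is left
- handle_mid (a point): Mid-height of the red upright handle on the handwheel: 26 mm thick, 56 mm tall (from 108 to 164 mm above the bench), 48 mm from the wheel's axis; this point is 136 mm above the bench. The handle spins freely on its own pin, so a gripper can hold it at a fixed yaw all the way round. Some 2 to 3 N at the handle turns it
- handwheel (a joint): Angle of the handwheel in rad, growing anticlockwise seen from above; 6.28 per full turn, counted on over many turns. The turntable is geared to it and turns the same way at one sixth of its speed
- table_axis (a point): Point on the vertical axis of the round aluminium turntable (330 mm across), at its top face, 64 mm above the bench. The wheel's axis lies 250 mm from it along the machine's -y. Four round trays of up to 118 mm stand loose on the turntable, about 100 mm from its axis, roughly a quarter turn apart; they ride round with it
- front_place (a point): Point on the turntable's top face (64 mm above the bench), 100 mm from the table's axis along the machine's -x, towards the yellow pointer fixed at the front of the machine's foot (pointer tip just outside the rim, 60 mm above the bench, so lower than the table's top). Its axes are the machine's: x from the pointer to the table's axis, z up. It does not turn with the table
- tray_floor (a point): Centre of the inner floor of the empty yellow round tray: 118 mm outside, inner floor about 102 mm across, rim 14 mm high, floor 5 mm thick; the floor is 69 mm above the bench. At the start it is at the left, right or far side of the turntable, never at the front
- basket_handle (a point): Centre of the wire egg basket's wooden handle bar: 58 mm long along this point's x, 16 mm thick, level, 134 mm above the basket's foot. The bar with its wire bends reaches 84 mm along x. Free space of 65 mm lies below it. The basket is round, 84 mm across, 58 mm tall without the handle, 0.3 to 0.55 kg, and at the start stands on the bench left of the machine
- basket_foot (a point): Centre of the underside of the same basket; z along the basket's own axis, up
- turntable: The turning aluminium table plate, 330 mm across, 16 mm thick; origin on its axis at the underside, 48 mm above the bench
- tray: The empty yellow tray; origin at the centre of its underside
- basket: The wire egg basket; origin at the centre of its underside
- eggs_tan: Round grey tray of tan eggs on the turntable, 108 mm across, 64 mm tall; origin under its centre. It stands at the front of the table at the start
- eggs_brown: Round grey tray of brown eggs on the turntable, 108 mm across, 64 mm tall; origin under its centre
- eggs_white: Round grey tray of white eggs on the turntable, 108 mm across, 64 mm tall; origin under its centre
- spray: White and yellow spray bottle on the bench, 67 mm across, 180 mm tall; to be left alone
- carton: Grey egg carton on the bench, 150 by 100 by 73 mm; to be left alone
- scale: White weighing scale on the bench, 200 by 170 by 40 mm; to be left alone
- brush: Hand brush lying on the bench, 170 mm long; to be left alone

How it is judged (in metres and radians):
On the way, in this order (a step that is already met when the one before it is completed fails the run):
1. the empty yellow tray has come round to the front, in line with the pointer, while the basket is not yet in it (y of tray_floor in the frame of front_place between -0.018 and 0.018 m and x of tray_floor in the frame of front_place between -0.03 and 0.03 m and height (world z) of tray_floor below 0.075 m and horizontal distance between basket_foot and tray_floor above 0.06 m), for 0.3 s.
2. the basket stands in the tray (horizontal distance between basket_foot and tray_floor below 0.022 m and z of basket_foot in the frame of tray_floor between -0.004 and 0.006 m and angle between basket_foot's own z axis and vertical below 0.1 rad), for 0.2 s.
At the end, for the whole second after the job is handed in: Yellow tray on the turntable at the front: centre within 18 mm of the pointer's line and within 30 mm of the front place along it. Basket standing in it, upright within 0.1 rad, foot within 6 mm of the tray floor and 22 mm of its centre. Basket and wheel at rest (all of step 2 and y of tray_floor in the frame of front_place between -0.018 and 0.018 m and x of tray_floor in the frame of front_place between -0.03 and 0.03 m and height (world z) of tray_floor below 0.075 m and linear speed of basket below 0.02 m/s and velocity of joint handwheel between -0.1 and 0.1 rad/s); the robot touches nothing.
It fails at once if the table or the yellow tray is pushed by the robot (more than 2 N) (contact force between any of the fingers, the arm and turntable above 2 N or contact force between any of the fingers, the arm and tray above 2 N).
It fails at once if a tray of eggs is tipped, leaves the table or is pushed by the robot (more than 2 N) (angle between any of eggs_tan, eggs_brown, eggs_white's own z axis and vertical above 0.25 rad or height (world z) of any of eggs_tan, eggs_brown, eggs_white below 0.05 m or contact force between any of the fingers, the arm and eggs_tan above 2 N or contact force between basket and eggs_tan above 4 N or contact force between any of the fingers, the arm and eggs_brown above 2 N or contact force between basket and eggs_brown above 4 N or contact force between any of the fingers, the arm and eggs_white above 2 N or contact force between basket and eggs_white above 4 N).
It fails at once if the basket is tipped over (more than 0.6 rad) (angle between basket_foot's own z axis and vertical above 0.6 rad).
It fails at once if a bystander on the bench is moved more than 30 mm (distance of any of spray, carton, scale, brush from where it was at the start of the episode above 0.03 m).
It also fails if it takes over 72 s, if anything falls off the work surface, if the arm or the gripper's body presses on something with over 40 N, if the wrist force passes 120 N, or if a joint passes its speed limit or range.

## Working session

There is one attempt and no reset: what is moved stays moved. The work goes in short steps, each a Python script; the robot and the scene stay as the last script left them, time stands still between calls to the robot, and variables do not carry over. Pictures are saved under pics/ and viewed, and the job is handed in when it is done.

```bash
ls; mkdir -p pics; python3 - <<'E'
from workcell import env
import cv2, numpy as np
s=env.sense(); print(s['time_s'],s['eef_pos'],s['ee_rot'],s['width'],env.finger_overhang)
for c in ['scene','top']:
    im=env.read_camera(c); cv2.imwrite(f'pics/{c}0.png',im)
    k=env.get_calibration(c); print(c,k['mtx'].tolist() if hasattr(k['mtx'],'tolist') else k['mtx'],k.keys())
    for l in ['wheel_axis','handle_mid','table_axis','front_place','tray_floor','basket_handle','basket_foot','eggs_tan','eggs_brown','eggs_white','spray','carton','scale','brush']:
        r=env.landmark_of(l,c)
        print(l,[(np.round(d['xyz'],4).tolist(),round(d['confidence'],2)) for d in r[:2]])
print(env.sense()['time_s'])
E
```

```text
pics
0.0 [0.19079403 0.64699163 0.22343741] [-177.12477331   89.90471391 -103.55556208] 0.08552876244243494 0.025
scene [[500.61389418651555, 0.0, 311.65268439213077], [0.0, 500.61389418651555, 199.53972603150928], [0.0, 0.0, 1.0]] dict_keys(['mtx', 'world_to_cam'])
wheel_axis [([0.4782, 0.057, 0.0663], 0.69), ([0.5347, -0.2125, 0.104], 0.68)]
handle_mid [([0.4868, -0.2225, 0.1364], 0.97)]
table_axis [([0.5789, 0.0366, 0.067], 0.73)]
front_place [([0.4795, 0.0568, 0.0651], 0.79), ([0.4983, 0.6392, 0.0022], 0.29)]
tray_floor [([0.6731, 0.0112, 0.0725], 0.85)]
basket_handle [([0.5401, 0.3826, 0.1359], 0.6)]
basket_foot [([0.5349, 0.3896, 0.002], 0.72)]
eggs_tan [([0.484, 0.0523, 0.0661], 0.79)]
eggs_brown [([0.5607, -0.0583, 0.0629], 0.97)]
eggs_white [([0.5923, 0.1338, 0.0592], 0.89)]
spray [([0.6549, -0.4068, 0.0003], 0.77)]
carton [([0.4944, -0.5084, -0.0016], 0.75)]
scale [([0.5028, 0.6384, 0.0], 0.71)]
brush [([0.368, -0.3756, -0.0011], 0.8)]
top [[409.00951643110153, 0.0, 321.4693812798793], [0.0, 409.00951643110153, 194.98602593799237], [0.0, 0.0, 1.0]] dict_keys(['mtx', 'world_
[... 178 characters left out ...]
.72)]
front_place [([0.4791, 0.0522, 0.061], 0.91)]
tray_floor [([0.6741, 0.0128, 0.0653], 0.73), ([0.6718, 0.0149, 0.071], 0.55)]
basket_handle [([0.5397, 0.3879, 0.1359], 0.6), ([0.4834, 0.0471, 0.0636], 0.4)]
basket_foot [([0.5376, 0.3876, 0.001], 0.74)]
eggs_tan [([0.481, 0.0477, 0.0641], 0.71), ([0.5369, 0.389, 0.001], 0.66)]
eggs_brown [([0.5597, -0.0625, 0.0614], 0.83)]
eggs_white [([0.5888, 0.1354, 0.0647], 0.66), ([0.6743, 0.0112, 0.0674], 0.23)]
spray [([0.6557, -0.4059, 0.0005], 0.93), ([0.5802, 0.032, 0.0548], 0.39)]
carton [([0.4968, -0.5095, 0.0039], 0.62), ([0.4808, 0.0526, 0.0628], 0.56)]
scale [([0.4992, 0.6369, -0.0015], 0.96), ([0.6712, 0.0123, 0.0698], 0.73)]
brush []
1.5
```

View pics/scene0.png

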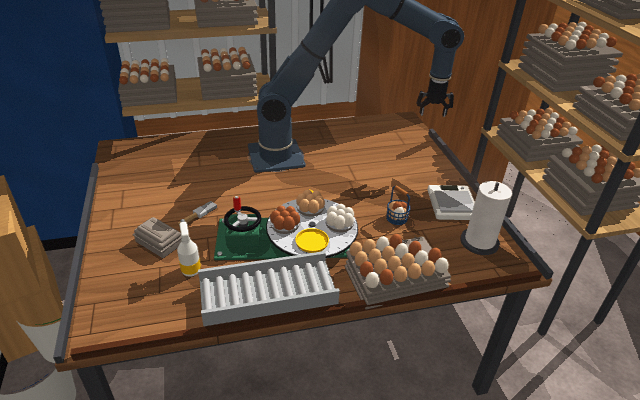

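View pics/top0.png

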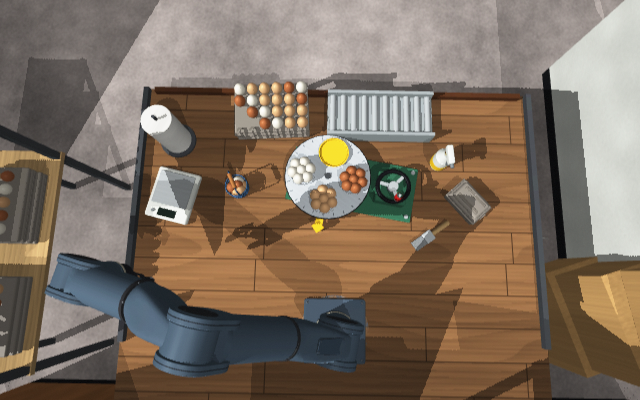

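The top picture shows the empty tray at the far side (334,152), the handwheel at (392,185), the pointer at (318,226) and the basket at (236,186). The network positions match this layout. Next I'll refine the key points and get the direction of the basket's bar.

```bash
cat > h.py <<'E'
from workcell import env
import cv2, numpy as np
def lm(label,n=3,cams=('scene','top'),near=None,tol=0.04,v=True):
    P={c:[] for c in cams}
    for i in range(n):
        for c in cams:
            env.read_camera(c)
            for d in env.landmark_of(label,c):
                x=np.array(d['xyz'])
                if near is None or np.linalg.norm(x[:2]-np.array(near)[:2])<tol:
                    P[c].append(x); break
    if v:
        for c in cams: print(label,c,np.round(P[c],4).tolist())
    return np.mean([np.median(P[c],0) for c in cams if P[c]],0)
def proj(p,c):
    k=env.get_calibration(c); q=np.array(k['world_to_cam'])@np.append(p,1)
    u=np.array(k['mtx'])@np.array([q[0],-q[1],-q[2]]); return u[:2]/u[2]
def ray(u,v,c,z):
    k=env.get_calibration(c); W=np.linalg.inv(k['world_to_cam'])
    d=np.linalg.inv(k['mtx'])@np.array([u,v,1]); d=W[:3,:3]@np.array([d[0],-d[1],-d[2]])
    o=W[:3,3]; return o+d*(z-o[2])/d[2]
def down(a): return [0,90,a]
E
python3 - <<'E'
from h import *
for l,n in [('wheel_axis',(.536,-.2125)),('handle_mid',(.49,-.223)),('table_axis',(.58,.035)),('basket_handle',(.54,.386)),('tray_floor',(.673,.012))]:
    print(l,np.round(lm(l,2,near=n),4))
for c in ['scene','top']:
    im=env.read_camera(c)
    for l in ['basket_handle','handle_mid']:
        for d in env.masks_of(l,c)[:1]:
            ys,xs=np.nonzero(d['pixels']); print(c,l,d['confidence'],len(xs),xs.mean(),ys.mean(),xs.min(),xs.max(),ys.min(),ys.max())
x,y=proj([.54,.386,.134],'scene').astype(int)
im=env.read_camera('scene'); a=cv2.resize(im[y-30:y+50,x-40:x+40],(390,390),interpolation=cv2.INTER_CUBIC)
im=env.read_camera('top');x,y=proj([.54,.386,.134],'top').astype(int); b=cv2.resize(im[y-40:y+40,x-40:x+40],(390,390),interpolation=cv2.INTER_CUBIC)
cv2.imwrite('pics/bask.png',np.hstack([a,b])); print(x-40,y-40,proj([.54,.386,.134],'scene'))
print(env.solve_ik([.4905,-.2235,.25],down(0)),env.solve_ik([.4905,-.2235,.25],down(80)),env.sense()['time_s'])
for a in range(0,180,30): print(a, env.solve_ik([.54,.386,.14],down(a)) is not None, env.solve_ik([.482,.0526,.21],down(a)))
E
```

```text
wheel_axis scene [[0.5301, -0.2134, 0.1066], [0.5343, -0.2123, 0.1057]]
wheel_axis top [[0.5386, -0.2124, 0.1106], [0.5365, -0.2114, 0.1132]]
wheel_axis [ 0.5349 -0.2124  0.109 ]
handle_mid scene [[0.4858, -0.222, 0.1356], [0.4893, -0.2214, 0.1336]]
handle_mid top [[0.4909, -0.2258, 0.1386], [0.4916, -0.2252, 0.1384]]
handle_mid [ 0.4894 -0.2236  0.1366]
table_axis scene [[0.5802, 0.036, 0.0696], [0.5789, 0.0345, 0.0631]]
table_axis top [[0.5829, 0.0309, 0.0601], [0.5812, 0.0344, 0.0605]]
table_axis [0.5808 0.034  0.0633]
basket_handle scene [[0.5378, 0.3851, 0.1342], [0.5372, 0.3822, 0.1346]]
basket_handle top [[0.5366, 0.3857, 0.1363], [0.5359, 0.3856, 0.1342]]
basket_handle [0.5369 0.3846 0.1348]
tray_floor scene [[0.6678, 0.0112, 0.0688]]
tray_floor top [[0.6711, 0.0125, 0.0708], [0.6705, 0.0162, 0.0703]]
tray_floor [0.6693 0.0128 0.0697]
scene basket_handle 0.75 713 397.29172510518936 206.62692847124825 386 409 185 225
scene handle_mid 0.71 691 240.83212735166424 216.79015918958032 223 260 196 231
top basket_handle 0.96 424 236.2240566037736 184.87028301886792 225 248 172 196
to
[... 214 characters left out ...]
1775  26.37736331  48.26811871 101.83219065 -22.10742377
  61.76114159 123.82635973] 3.9
0 True [-33.7966866   19.99257696  30.12645562 112.15932103 -12.74325361
  51.07328216   2.89557489]
30 True [-29.30335041  19.14366909  23.71712558 112.02322163  -9.80578901
  50.75936937  29.47603565]
60 True [-25.17364342  18.58057488  17.99158038 111.89390761  -7.31680044
  50.60579976  56.5950176 ]
90 True [-21.54282374  18.22665001  13.04954974 111.77747192  -5.24721328
  50.55466177  84.21213879]
120 True [-17.75211796  17.97933347   7.95440545 111.65374042  -3.1701372
  50.57197967 111.83308295]
150 True [-11.1745298   17.81347614  -0.79276813 111.43547352   0.31315624
  50.75306701 137.87258104]
```

View pics/bask.png

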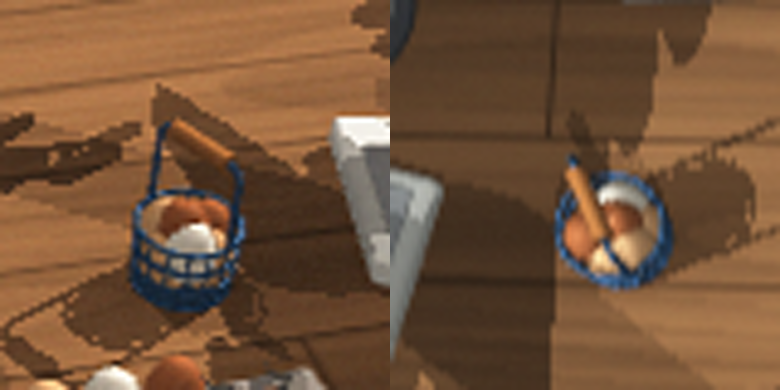

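```bash
python3 - <<'E'
from h import *
for c,p,q in [('top',(228.5,173.9),(235.1,187.2)),('scene',(395.3,186.6),(407.8,194.2))]:
    a=ray(*p,c,.136);b=ray(*q,c,.136); d=a-b; print(c,a,b,np.degrees(np.arctan2(d[1],d[0])),np.linalg.norm(d),(a+b)/2)
env.servo_line([.19,.647,.32],speed=.2)
env.move_to([.4894,-.2236,.30],down(0))
print(env.sense()['time_s'],env.sense()['joints'],env.sense()['force'])
cv2.imwrite('pics/s1.png',env.read_camera('scene'))
env.servo_line([.4894,-.2236,.148],speed=.12,until_force=8)
s=env.sense();print(s['time_s'],s['eef_pos'],s['force'])
cv2.imwrite('pics/s2.png',env.read_camera('scene')[140:300,160:360].repeat(3,0).repeat(3,1))
E
```

```text
top [0.56149914 0.39903916 0.136     ] [0.5120628  0.37195958 0.136     ] 28.712462297454763 0.056367147478907594 [0.53678097 0.38549937 0.136     ]
scene [0.50873332 0.37583158 0.136     ] [0.56323701 0.40470183 0.136     ] -152.0901197433431 0.061677739716370895 [0.53598517 0.3902667  0.136     ]
7.7417 [-10.80658775  22.39329254  44.73040683  97.15297489 -16.88044385
  67.45254257  38.40820785] [ 1.58782926  0.28855929 -0.52152226]
9.2083 [ 0.48973342 -0.22383088  0.14859161] [-0.21759927  0.06231362 -0.38364098]
```

View pics/s2.png

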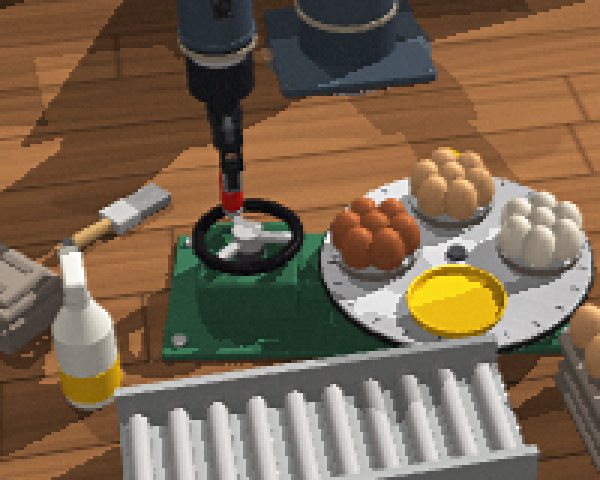

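The picture shows the fingers straddling the red handle, with the wheel and table not moved. I'll close on it, then turn a short way to check the forces and timing.

```bash
python3 - <<'E'
from h import *
env.grip(0.02,20)
s=env.sense();print(s['time_s'],s['eef_pos'],s['force'],s['width'])
C=np.array([.535,-.2124]); p=s['eef_pos'][:2]; r=p-C; R=np.hypot(*r); t0=np.arctan2(r[1],r[0]); print(R,np.degrees(t0))
for k in range(1,5):
    t=t0-np.radians(20*k)
    q=C+.048*np.array([np.cos(t),np.sin(t)])
    env.servo_line([*q,.148],speed=.06)
    s=env.sense(); f=s['force'][:2]; u=np.array([np.cos(t),np.sin(t)]); n=np.array([np.sin(t),-np.cos(t)])
    print(round(s['time_s'],2),np.round(s['eef_pos'],4),'rad',round(f@u,1),'tan(cw)',round(f@n,1),np.round(s['force'],1),round(s['width'],4))
E
```

```text
9.85 [ 0.48933823 -0.22363286  0.14817022] [-1.73939572  0.19995548  4.41193974] 0.0242650907958476
0.04702312790785973 -166.17958309820315
10.28 [ 0.4879 -0.2063  0.1482] rad -1.0 tan(cw) 2.4 [1.3 2.3 4. ] 0.0238
10.7 [ 0.4927 -0.19    0.1481] rad -0.6 tan(cw) 1.7 [1.3 1.2 5. ] 0.0244
11.12 [ 0.5029 -0.1765  0.1481] rad -0.4 tan(cw) 1.5 [1.4 0.8 5.6] 0.0243
11.55 [ 0.5168 -0.1674  0.1481] rad 1.0 tan(cw) 2.7 [2.  2.  4.6] 0.0243
```

Radial forces stay within about 1 N, so the circle fits. I'll carry on to about 1010° of wheel and then look.

```bash
python3 - <<'E'
from h import *
C=np.array([.535,-.2124]); t0=np.radians(-166.18)
ang=80;i=0;mx=0
while ang<1015:
    ang+=24; t=t0-np.radians(ang); u=np.array([np.cos(t),np.sin(t)])
    env.servo_line([*(C+.048*u),.148],speed=.1)
    s=env.sense(); f=s['force'][:2]; mx=max(mx,np.hypot(*f)); i+=1
    if np.hypot(*f)>40 or s['width']<.02: print('stop',f,s['width']);break
    if i%6==0: print(ang,round(s['time_s'],2),'rad',round(f@u,1),np.round(s['force'],1),round(s['width'],4))
print('ang',ang,mx,s['time_s'])
im=env.read_camera('top'); cv2.imwrite('pics/t3.png',im[110:250,260:440].repeat(4,0).repeat(4,1))
print(lm('tray_floor',2,near=(.482,.052)),lm('table_axis',1,near=(.58,.034)),env.sense()['time_s'])
E
```

```text
224 13.65 rad 3.4 [ 2.1 -3.1  5.5] 0.0242
368 15.75 rad -2.9 [2.7 1.9 8.1] 0.0244
512 17.85 rad 0.9 [ 2.2 -1.   7.9] 0.0242
656 19.95 rad 1.6 [-2.8 -1.  10.2] 0.0243
800 22.05 rad -3.0 [ 3.5 -1.8  7.1] 0.0241
944 24.15 rad 3.8 [ 2.3 -3.6  7.3] 0.0241
ang 1016 5.59872699768074 25.2
tray_floor scene []
tray_floor top [[0.4873, 0.0393, 0.0697], [0.4846, 0.0406, 0.0721]]
table_axis scene [[0.5803, 0.0324, 0.066]]
table_axis top [[0.5844, 0.0346, 0.058]]
[0.48595 0.03995 0.0709 ] [0.58235 0.0335  0.062  ] 25.85
```

View pics/t3.png

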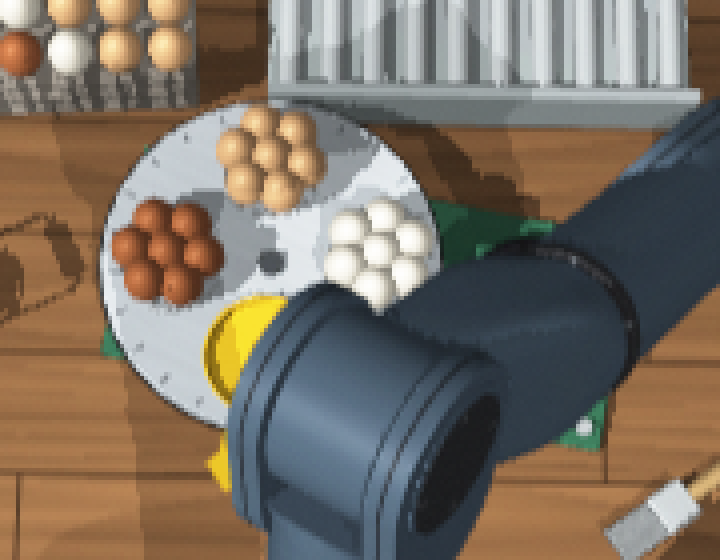

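The top picture shows the yellow tray nearly at the front, partly hidden by the arm at crop (250,350), with the pointer tip at crop (218,465). Both estimates say another 40–48° of wheel. I'll turn 44°, release and look again.

```bash
python3 - <<'E'
from h import *
C=np.array([.535,-.2124]); t0=np.radians(-166.18)
for ang in (1038,1060):
    t=t0-np.radians(ang); u=np.array([np.cos(t),np.sin(t)])
    env.servo_line([*(C+.048*u),.148],speed=.07)
env.hold(.2)
env.grip(.06)   # release
p=env.sense()['eef_pos']; print(env.sense()['width'],env.sense()['force'])
env.servo_line([p[0],p[1],.31],speed=.2)
env.move_to([.5366,.386,.30],down(28.3+90))
s=env.sense();print(s['time_s'],s['eef_pos'],s['joints'],s['force'])
im=env.read_camera('top'); cv2.imwrite('pics/t4.png',im[110:250,210:430].repeat(3,0).repeat(3,1))
im=env.read_camera('scene'); cv2.imwrite('pics/s4.png',im[130:290,180:450].repeat(2,0).repeat(2,1))
print(lm('tray_floor',2,near=(.482,.052)),lm('table_axis',2,near=(.58,.034)),lm('wheel_axis',1,near=(.535,-.2124)),lm('basket_handle',1,near=(.537,.386)),env.sense()['time_s'])
E
```

```text
0.06016541765717224 [ 0.55248082 -1.33893257  0.67100691]
30.5 [0.53748539 0.38444813 0.30028643] [-55.30533039  31.22779779  27.96026017  78.37955914 -14.61285827
  73.93860669  91.36707888] [-0.54300921 -1.23046164 -0.40922041]
tray_floor scene [[0.4864, 0.051, 0.0719], [0.4895, 0.0504, 0.0717]]
tray_floor top [[0.4861, 0.053, 0.0714], [0.4878, 0.0504, 0.0698]]
table_axis scene [[0.5799, 0.0335, 0.0658], [0.579, 0.0351, 0.0647]]
table_axis top [[0.5812, 0.0332, 0.0617], [0.5819, 0.0347, 0.0646]]
wheel_axis scene [[0.5294, -0.214, 0.1093]]
wheel_axis top [[0.5365, -0.2127, 0.1133]]
basket_handle scene [[0.5364, 0.3857, 0.1354]]
basket_handle top [[0.538, 0.3855, 0.134]]
[0.48745 0.0512  0.0712 ] [0.5805   0.034125 0.0642  ] [ 0.53295 -0.21335  0.1113 ] [0.5372 0.3856 0.1347] 31.8
```

View pics/t4.png

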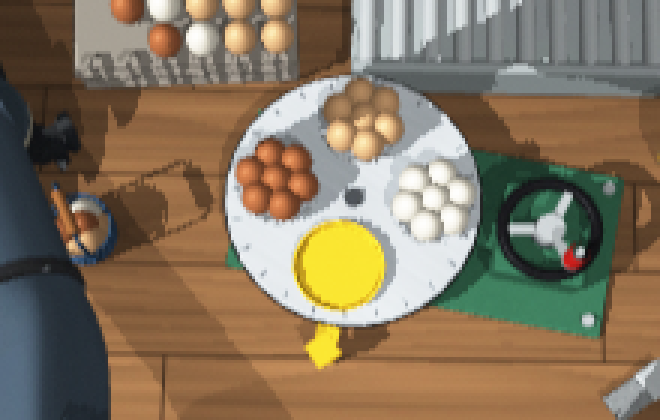

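View pics/s4.png

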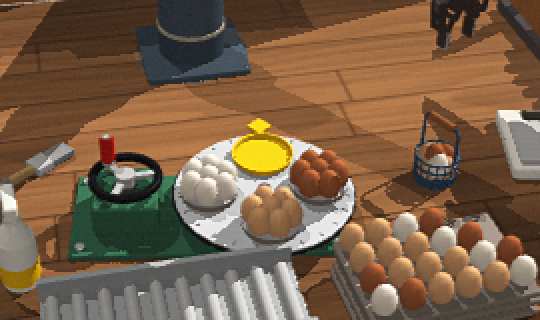

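The tray is centred on the pointer line: in the top crop the tray is at (341,264) and the pointer tip at (323,350), and the networks give (0.487, 0.051). The handle is free. Next I'll grasp the basket.

```bash
python3 - <<'E'
from h import *
print(proj([.5375,.3844,.28],'scene'))
h=[.537,.3855]
hit=env.servo_line([*h,.142],down(118.3),speed=.12,until_force=8)
s=env.sense();print(hit,s['time_s'],s['eef_pos'],s['force'])
if not hit:
    env.grip(0.0,60)
    s=env.sense();print(s['time_s'],s['eef_pos'],s['width'],s['force'])
    im=env.read_camera('scene'); cv2.imwrite('pics/s5.png',im[110:250,340:460].repeat(4,0).repeat(4,1))
E
```

```text
[405.46471792 158.51506876]
False 33.2667 [0.53739958 0.38569571 0.14276173] [-0.30481597  0.28730941  0.33441629]
33.8667 [0.53699717 0.38549001 0.1419924 ] -0.0004970828527635347 [-0.50797058 -0.19764805 -0.33487348]
```

View pics/s5.png

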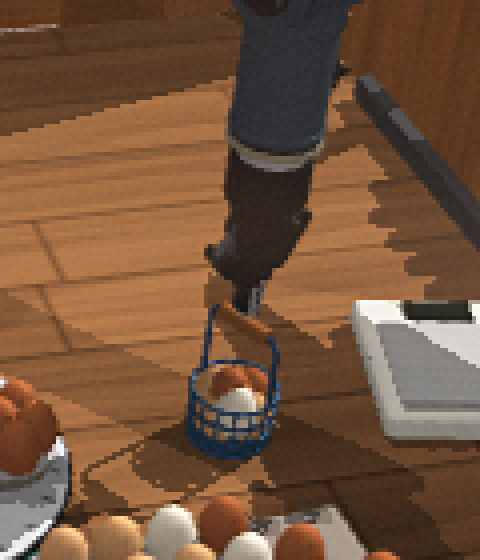

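The grip closed on nothing: width is about 0, and in the picture the fingertips end at the bar's upper edge near crop (245,312). I'll look from both cameras before moving.

```bash
python3 - <<'E'
from h import *
from scipy.spatial.transform import Rotation as Ro
s=env.sense(); R=Ro.from_euler('xyz',s['ee_rot'],degrees=True).as_matrix(); print(s['ee_rot'],np.round(R,3).tolist(),s['force'])
p=np.array(s['eef_pos']); tip=p+R[:,0]*.025
im=env.read_camera('scene'); 
def crop(im,c,x0,y0,w,h,k,pts):
    a=cv2.resize(im[y0:y0+h,x0:x0+w],None,fx=k,fy=k,interpolation=cv2.INTER_CUBIC)
    for q,col in pts:
        u=(proj(q,c)+.5-np.array([x0,y0]))*k; cv2.circle(a,tuple(int(t) for t in u),3,col,-1)
    return a
pts=[(p,(0,0,255)),(tip,(0,255,0))]
a=crop(im,'scene',370,160,60,80,6,pts)
b=crop(env.read_camera('top'),'top',205,140,60,80,6,pts)
cv2.imwrite('pics/s6.png',np.hstack([a,b]))
for c in ['scene','top']:
    for l in ['basket_handle','basket_foot']: print(c,l,[(np.round(d['xyz'],4).tolist(),round(d['confidence'],2)) for d in env.landmark_of(l,c)[:2]])
# triangulate bar centre from the first pictures
from scipy.optimize import least_squares
r=least_squares(lambda q: np.r_[proj(q,'scene')-[401.55,190.4],proj(q,'top')-[231.8,180.55]],[.53,.38,.13]); print(r.x,r.fun)
E
```

```text
[  87.48984917   89.99766763 -154.2099593 ] [[-0.0, -0.88, -0.474], [-0.0, -0.474, 0.88], [-1.0, 0.0, 0.0]] [-1.16239261 -0.70796701  0.46446737]
scene basket_handle [([0.5372, 0.3843, 0.1323], 0.56), ([0.5718, -0.0672, 0.0612], 0.18)]
scene basket_foot [([0.5373, 0.3878, -0.0007], 0.6)]
top basket_handle [([0.5371, 0.3861, 0.1359], 0.9), ([0.5807, 0.0344, 0.06], 0.71)]
top basket_foot [([0.5387, 0.3873, 0.0026], 0.59)]
[0.5372528  0.38745558 0.13665799] [-0.61704872  0.10834172 -0.57428573 -0.19542818]
```

View pics/s6.png

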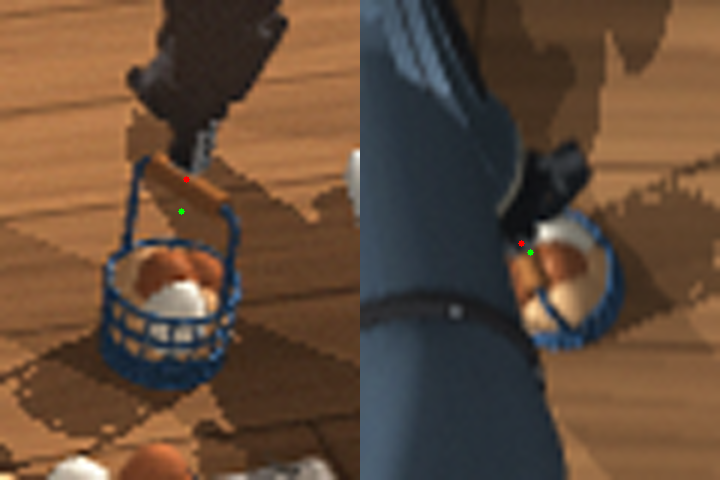

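```bash
python3 - <<'E'
from h import *
def crop(c,x0,y0,w,h,k):
    im=env.read_camera(c); return cv2.resize(im[y0:y0+h,x0:x0+w],None,fx=k,fy=k,interpolation=cv2.INTER_CUBIC)
a=crop('scene',380,160,36,48,11)
s=env.sense(); print(s['eef_pos'],s['width'],s['force'])
env.grip(.06)
s=env.sense(); print(s['eef_pos'],s['width'],s['force'])
b=crop('scene',380,160,36,48,11)
cv2.imwrite('pics/s7.png',np.hstack([a,b]))
E
```

```text
[0.53699813 0.38549068 0.14200479] 0.00031484731434256916 [-0.26419707  0.0532629   0.10257618]
[0.53699518 0.38551868 0.14198778] 0.06061983406211494 [-0.14983265 -0.30312251 -0.39174281]
```

View pics/s7.png

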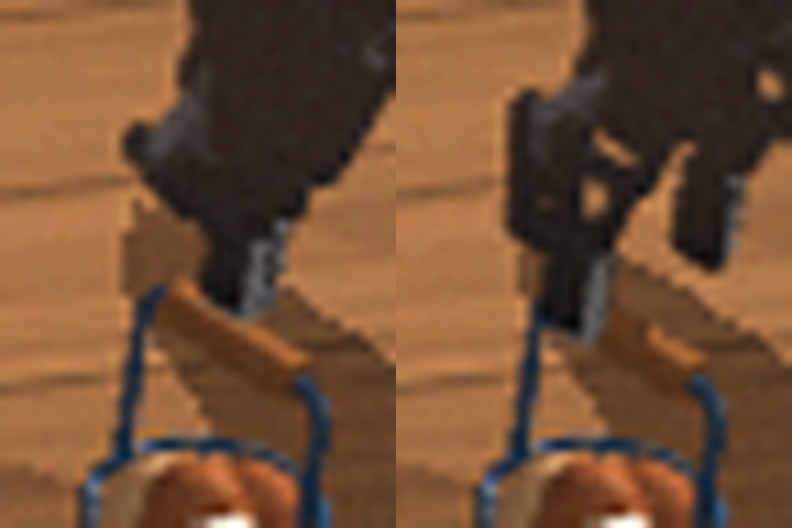

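```bash
python3 - <<'E'
from h import *
d=np.array([-.474,.88]);c0=np.array([.537,.3855])
for name,q,off in [('near',(396.7,190.9),-.037),('far',(407.6,184.1),.037),('closed',(401.4,188.2),0)]:
    xy=c0+d*off
    print(name,q,[(z,np.round(proj([*xy,z],'scene'),1).tolist()) for z in (.11,.12,.13,.14,.15,.16)])
E
```

```text
near (396.7, 190.9) [(0.11, [393.0, 200.0]), (0.12, [393.3, 197.9]), (0.13, [393.7, 195.8]), (0.14, [394.0, 193.6]), (0.15, [394.3, 191.4]), (0.16, [394.7, 189.3])]
far (407.6, 184.1) [(0.11, [405.8, 192.4]), (0.12, [406.2, 190.3]), (0.13, [406.6, 188.2]), (0.14, [406.9, 186.1]), (0.15, [407.3, 184.0]), (0.16, [407.7, 181.8])]
closed (401.4, 188.2) [(0.11, [399.5, 196.2]), (0.12, [399.8, 194.1]), (0.13, [400.2, 191.9]), (0.14, [400.5, 189.8]), (0.15, [400.9, 187.7]), (0.16, [401.2, 185.5])]
```

Both open fingertips show at z≈0.150 in the scene picture, about 30 mm higher than the reported TCP implies. So the fingers closed above the bar. I'll go down a further 30 mm, guarded by force, and check again.

```bash
python3 - <<'E'
from h import *
def crop(c,x0,y0,w,h,k):
    im=env.read_camera(c); return cv2.resize(im[y0:y0+h,x0:x0+w],None,fx=k,fy=k,interpolation=cv2.INTER_CUBIC)
hit=env.servo_line([.537,.3865,.114],speed=.06,until_force=5)
s=env.sense(); print(hit,s['time_s'],s['eef_pos'],s['width'],s['force'])
b=crop('scene',380,160,36,48,11)
if not hit:
    env.grip(.0,60)
    s=env.sense(); print(s['time_s'],s['eef_pos'],s['width'],s['force'])
a=crop('scene',380,160,36,48,11)
cv2.imwrite('pics/s8.png',np.hstack([b,a]))
E
```

```text
False 35.5333 [0.53702397 0.38644306 0.11377801] 0.05998380184903104 [-0.0242275  -0.13762783  0.30525926]
36.0667 [0.53703878 0.3863893  0.11440828] 0.01344046051435059 [-1.58837767 -0.5677086   4.94439073]
```

View pics/s8.png

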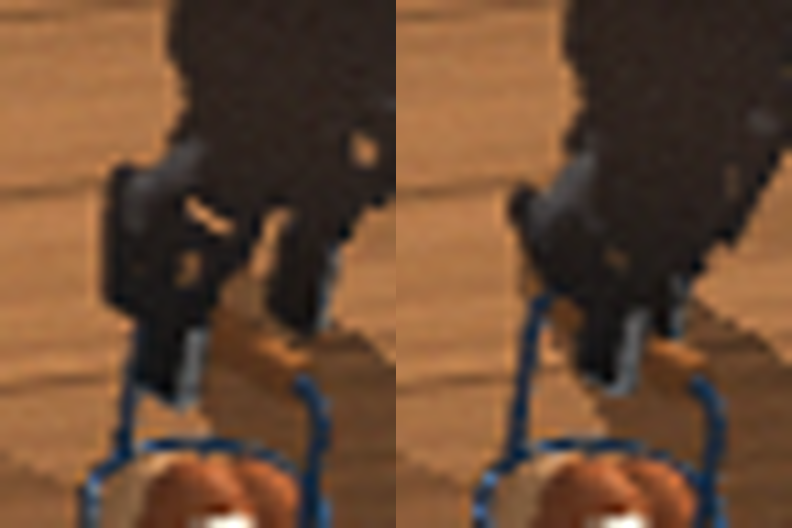

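The bar is held: width is 13.4 mm, and the near finger sits in front of the bar at crop (610,380). I'll lift, carry over at a safe height and measure the held basket against the tray.

```bash
python3 - <<'E'
from h import *
env.servo_line([.537,.3864,.15],speed=.08)
s=env.sense(); print(s['time_s'],s['width'],s['force'])
env.servo_line([.537,.3864,.285],speed=.15)
env.servo_line([.487,.0505,.285],speed=.15)
env.hold(.5)
s=env.sense(); print(s['time_s'],s['eef_pos'],s['width'],s['force'])
im=env.read_camera('scene'); cv2.imwrite('pics/s9.png',im[100:280,200:420].repeat(3,0).repeat(3,1))
for l in ['basket_foot','basket_handle','tray_floor']: print(lm(l,2,near=(.487,.0505),tol=.05))
print(env.sense()['time_s'])
E
```

```text
36.7167 0.013720877269310967 [ 0.01209629  0.94224222 -2.9399805 ]
40.6833 [0.48700591 0.05053076 0.28500662] 0.013767681369464534 [-0.11726773 -0.48872153 -2.83463309]
basket_foot scene [[0.4845, 0.0541, 0.172], [0.4864, 0.0507, 0.1734]]
basket_foot top []
[0.48545 0.0524  0.1727 ]
basket_handle scene [[0.4877, 0.0497, 0.3007], [0.4861, 0.0478, 0.3034]]
basket_handle top []
[0.4869  0.04875 0.30205]
tray_floor scene [[0.4863, 0.0489, 0.071]]
tray_floor top []
[0.4863 0.0489 0.071 ]
41.9333
```

View pics/s9.png

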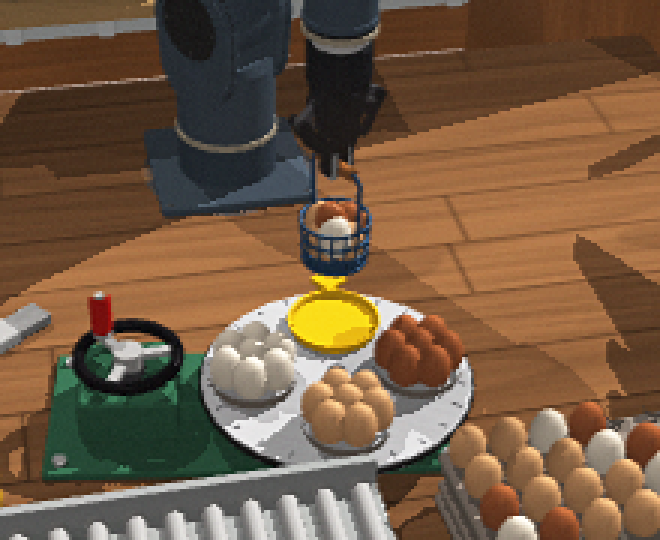

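The scene picture shows the basket hanging upright at crop (335,240), above the tray at crop (333,320), with clear space to the egg trays. I'll lower it.

```bash
python3 - <<'E'
from h import *
x,y=.4875,.0498
env.servo_line([x,y,.205],speed=.1)
env.hold(.2)
im=env.read_camera('scene'); a=im[150:250,250:380].repeat(3,0).repeat(3,1)
print(lm('basket_foot',2,('scene',),near=(.487,.05)),env.sense()['force'])
hit=env.servo_line([x,y,.180],speed=.03,until_force=2.0)
s=env.sense(); print(hit,s['time_s'],s['eef_pos'],s['force'],s['width'])
im=env.read_camera('scene'); b=im[150:250,250:380].repeat(3,0).repeat(3,1)
cv2.imwrite('pics/s10.png',np.hstack([a,b]))
print(lm('basket_foot',2,('scene',),near=(.487,.05)))
E
```

```text
basket_foot scene [[0.4854, 0.0501, 0.0937], [0.4852, 0.0533, 0.094]]
[0.4853  0.0517  0.09385] [ 0.08757821 -0.47824144 -3.17652251]
True 44.0167 [0.48702253 0.05008001 0.1832707 ] [-0.46744071  1.40957969  6.85191483] 0.013736490611661902
basket_foot scene [[0.4869, 0.0509, 0.0702]]
[0.4869 0.0509 0.0702]
```

View pics/s10.png

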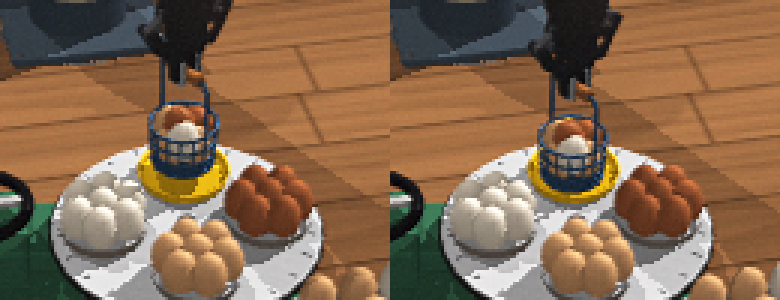

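Contact came at TCP z=0.1833, against 0.1834 expected for the tray floor, and the basket sits inside the yellow rim in the picture. I'll release and withdraw.

```bash
python3 - <<'E'
from h import *
env.grip(.05)
s=env.sense(); print(s['time_s'],s['eef_pos'],s['force'],s['width'])
p=s['eef_pos']
env.servo_line([p[0],p[1],.35],speed=.12)
env.move_to([.40,.42,.35],down(118.3))
env.hold(.2)
print(env.sense()['time_s'])
im=env.read_camera('scene'); a=im[140:280,210:380].repeat(2,0).repeat(2,1)
im=env.read_camera('top'); b=im[110:250,260:430].repeat(2,0).repeat(2,1)
cv2.imwrite('pics/s11.png',np.hstack([a,b]))
for l in ['basket_foot','tray_floor','basket_handle','table_axis']: print(l,lm(l,1,near=(.49,.05) if l!='table_axis' else (.58,.034)))
E
```

```text
44.7 [0.48653533 0.04985707 0.18282656] [-0.52955898  0.49571897  0.38839148] 0.04986101700005752
47.8583
basket_foot scene [[0.4867, 0.0513, 0.0713]]
basket_foot top [[0.4867, 0.0535, 0.0709]]
basket_foot [0.4867 0.0524 0.0711]
tray_floor scene [[0.4856, 0.0507, 0.071]]
tray_floor top [[0.4865, 0.0523, 0.068]]
tray_floor [0.48605 0.0515  0.0695 ]
basket_handle scene [[0.4861, 0.0471, 0.2]]
basket_handle top [[0.4877, 0.0509, 0.201]]
basket_handle [0.4869 0.049  0.2005]
table_axis scene [[0.5804, 0.0339, 0.065]]
table_axis top [[0.5812, 0.0326, 0.0621]]
table_axis [0.5808  0.03325 0.06355]
```

View pics/s11.png

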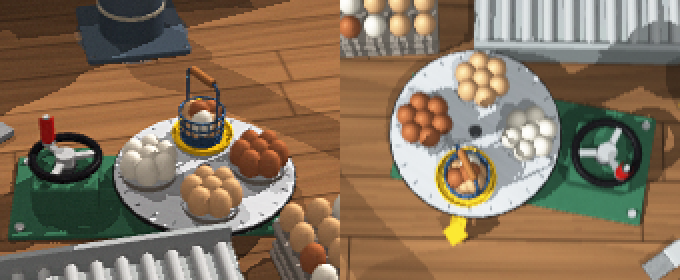

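Both views show the basket standing upright inside the tray, at (200,125) in the left half and (466,178) in the right, with the tray in line with the pointer at (455,228). The arm is clear, so I'm handing in.

```bash
python3 - <<'E'
from h import *
env.finish_job(); print(env.sense()['time_s'])
E
```

```text
the job is handed in; nothing more can be done
the job is handed in; nothing more can be done
```

The yellow tray is at the front in line with the pointer, and the basket stands upright inside it. I handed the job in at about 48 s of the 72 s allowed. No verdict is reported, so this rests on my own checks.

**Handwheel:** I gripped the red handle and turned the wheel about 1060° clockwise, with sideways forces below 6 N. After release the tray centre measured about (0.487, 0.051). That puts it within a few mm of the pointer's line and about 5 mm inward of the front place.

**Basket:** I set it down at the height expected for the tray floor, let go and moved the arm clear. The last check put the foot about 1 mm from the tray centre, which is within measurement error, and 1–2 mm above the floor. The egg trays and wheel looked undisturbed in both pictures. I did not measure the spray bottle, carton, scale or brush again.

**Disagreement:** my first grasp of the basket closed on nothing. The fingertips appeared about 30 mm higher in the pictures than the reported tool position implies. I went 28 mm lower and the grasp then held. I did not find the cause.

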